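Find the socket that fits the saw-arbor nut

ROBOT

A 6-joint arm with a two-finger parallel gripper is mounted at the origin on the work surface. World frame = base frame: x ahead of the robot, y to its left, z up, the work surface at z = 0. Lengths are in m, angles in rad, forces in N, time in s.
With the tool pointing down it reaches from about 0.225 to 0.875 m from the base axis. Payload 3.4 kg.
Tool frame: the origin (TCP) lies on the centre line of the jaws, within the pads' length; the fingertips stand 19 mm ahead of it and the grasp point (between the pads) is the TCP; z points along the fingers, y is the direction in which the jaws open and shut (so a half turn about z gives the same grasp; the last joint's range is limited). The gripper opens to 85 mm and grips with 20 to 120 N. Pads are 22 mm wide; open, the fingers measure 114 mm over their backs; the gripper's body (76 mm by 85 mm) begins 54 mm behind the grasp point. The pads swing forward as they close: fully open they stand 13 mm farther back than shut.
Start: joints at [-1.403, 0.276, 1.505, -0, 1.361, -0.121], TCP at [0.164, -0.551, 0.25] pointing down, gripper open.
Joint ranges: [-2.89, 2.89], [-0.75, 2.08], [0.22, 2.7], [-1.18, 4.32], [0.11, 2.71], [-2.7, 2.7]. Speed limits (rad/s): [2.57, 2.57, 3.14, 3.14, 3.14, 3.14].

INTERFACE

Orientations are given as a unit quaternion [w, x, y, z].
In Python, from rig import monitor, eyes, manip, models gives the robot as it stands.
- The arm moves only by the tool send_rows, never from a script. Its argument "deltas" is a list of rows, each an object with "dp": the shift along the world's x, y, z each as a share of 0.12 m, from -1 to 1, a list of three; "rotation": the turn, a rotation vector about the world's x, y, z each as a share of 0.5 rad, from -1 to 1, a list of three. In form: [{"dp": [dx, dy, dz], "rotation": [rx, ry, rz]}, ...]. A call has 1 to 12 rows; each row is the pose to reach, as a shift and turn from the pose commanded when the call began; what a row does not reach only later rows make up. A row lasts 1/12 s, in which the tool goes at most 41.7 mm and 7.16 degrees, less where a joint would pass 70% of its speed; a pose out of reach is approached as far as the arm can. A call with a number of a shift or a turn outside -1 to 1 is refused whole. A call with a gripper value outside its range is refused whole. "fingers" is the closure, from -1 (fully open) to 1 (shut), set as the call begins (left out, the last holds). The fingers move at their own pace and stop on an object; "grip_force" is the grip in N (left out, the last holds). Time passes only in rows, so rows that repeat a pose let the fingers close. It gives the time, the measured TCP pose, the force and the opening at its end, in the units of the state.
- monitor.get_state(): the state, without advancing time (a new reading comes with each control period).
- eyes.get_image(name): name is "side" or "top"; returns a dict with "color" (480x640x3 uint8, red, green, blue), "depth" (480x640 float32, m along the optical axis (not along the pixel's ray), 0 where there is no reading), "mtx" (3x3 intrinsics, pixels), "rvec" (rotation vector, rad) and "tvec" (3), from world to camera coordinates, as OpenCV has them. Camera axes: x right, y down, z forward; pixel columns grow to the right and rows downward; lengths in m; the calibration is good to about 2 mm. A picture is of the moment at which its call begins.
- manip.sign_off(): hands the job in, once; it reports no verdict.
Trained networks look in a picture, given as the dict that the camera call returned (one of the last four; its "shot" number tells which), for a name from the list of things; names that differ only in an ending like _2 or _b are one class to them, and where a whole thing is asked for, a point or a joint stands for the part that bears it (a point fixed in the world has none). Each returns a list of dicts, best first, with "score" (0 to 1); they miss things now and then, are a little off and sometimes report something else, mostly with a low value. They report only what shows in the picture. A call takes as long as a camera call. They do not tell look-alikes from the thing itself.
- models.find_in(name, picture): "box" ([left, top, right, bottom] in pixels, round what is visible of it).
The state is a dict: "clock": time; "qpos": joint angles; "qd": joint speeds; "effort": joint torques, N m; "position": TCP position; "ee_rot": TCP orientation; "contact_force": force on the tool from outside, world axes, zero at the start; "moment": the same for the moment, N m; "width": finger opening in m.
Only numpy, scipy, OpenCV 4.12 (cv2) and the standard library are available. Lean on these libraries where they do the work, as an engineer would, in place of code of your own. Each camera call takes 0.05 s, during which the arm holds its last target.

TASK

A saw-blade arbor stands in the tightening stand on the bench: try the deep sockets from the wooden block on its nut and find the one that properly fits, neither too small nor loose. Every other socket must end standing in its own pocket in the block, mouth down, as it was. Finish while holding: the right socket pushed fully home over the nut, still gripped and pressed lightly down on it, with the other things on the bench left where they are.

Things in the scene. Friction and masses are not known exactly. Their poses are not given: they have to be found in the camera images.
- stand: Tightening stand, fixed: grey square base 130 mm wide, green column 92 mm across, 60 mm high, with a short ball lever. Origin at the centre of its underside, on the bench; the arbor to be worked on stands on its axis.
- arbor_a: Saw-blade arbor, fixed, nut up. One of the two stands in the stand (the job), the other in the rack; it varies. Origin on the axis, on top of stand or rack, z up. Above it: ring 63 mm wide to 26 mm, toothed blade 120 mm wide to 30, flange 46 mm wide to 40, brass-coloured hex nut to 54 (top 4 mm tapered by 2 mm), stud to 60 mm. A nut flat looks along +x, others every 60 degrees; the nut does not turn.
- arbor_b: Saw-blade arbor, fixed, nut up. One of the two stands in the stand (the job), the other in the rack; it varies. Origin on the axis, on top of stand or rack, z up. Above it: ring 63 mm wide to 26 mm, toothed blade 120 mm wide to 30, flange 46 mm wide to 40, brass-coloured hex nut to 54 (top 4 mm tapered by 2 mm), stud to 60 mm. A nut flat looks along +x, others every 60 degrees; the nut does not turn.
- arbor_a_seat (a point): Foot of the nut of arbor_a: on its axis, at the top of the flange, 40 mm above the arbor's origin. The origin of a socket that is fully home is here; one too small stops 10 to 14 mm higher. The two arbors' nuts are 19 and 24 mm across flats; which has which is not told.
- arbor_b_seat (a point): Foot of the nut of arbor_b: on its axis, at the top of the flange, 40 mm above the arbor's origin. The origin of a socket that is fully home is here; one too small stops 10 to 14 mm higher. The two arbors' nuts are 19 and 24 mm across flats; which has which is not told.
- socket_small: Dark deep socket for 19 mm nuts, loose, mouth down, any yaw, 64 mm tall, 200 g. Origin: centre of its mouth (underside), z up. Lower 34 mm: round, 30 mm wide, open below, hex recess 21.0 mm across flats, 34 mm deep. Upper 30 mm: hexagon 30 mm across flats, flush with the round part, in line with the recess: a flat looks along +x, others every 60 degrees. Grip two opposite flats.
- socket_mid: Dark deep socket for 24 mm nuts, loose, mouth down, any yaw, 64 mm tall, 280 g. Origin: centre of its mouth (underside), z up. Lower 34 mm: round, 36 mm wide, open below, hex recess 26.2 mm across flats, 34 mm deep. Upper 30 mm: hexagon 36 mm across flats, flush with the round part, in line with the recess: a flat looks along +x, others every 60 degrees. Grip two opposite flats.
- socket_large: Dark deep socket for 30 mm nuts, loose, mouth down, any yaw, 64 mm tall, 420 g. Origin: centre of its mouth (underside), z up. Lower 34 mm: round, 44 mm wide, open below, hex recess 32.0 mm across flats, 34 mm deep. Upper 30 mm: hexagon 44 mm across flats, flush with the round part, in line with the recess: a flat looks along +x, others every 60 degrees. Grip two opposite flats.
- pocket_small (a point): Centre of the floor of the small socket's pocket in the wooden block: a round bore 34 mm wide, 22 mm deep, rim chamfered 2 mm. That socket starts here, its origin on this point.
- pocket_mid (a point): Centre of the floor of the mid socket's pocket in the wooden block: a round bore 40 mm wide, 22 mm deep, rim chamfered 2 mm. That socket starts here, its origin on this point.
- pocket_large (a point): Centre of the floor of the large socket's pocket in the wooden block: a round bore 48 mm wide, 22 mm deep, rim chamfered 2 mm. That socket starts here, its origin on this point.
- block: Light wooden block, fixed, 290 x 85 x 45 mm, with three bores in a row along its x axis at -90, 0 and +90 mm: small, mid and large socket. Origin at the centre of its underside. Any yaw. A socket too small will not go over a nut; one too large drops over it but is loose, so try the smallest first.
- rack: Plywood storage rack, fixed, 60 mm high, with two bores; its origin lies on the bench under the bore that holds the spare arbor. Not to be worked on.
- ratchet: Ratchet handle, 200 mm long, lying on the bench (x from handle to head, origin under it); bystander.
- try_square: Steel rule 260 mm long with a blue head, lying flat, 17 mm high; bystander.
- spacer: Aluminium spacer ring, 60 mm wide, 12 mm high; bystander.
- push_stick: Orange push stick, about 350 mm long, 12 mm thick, lying flat; bystander.
- spray_can: Yellow spray can with a red cap, 60 mm wide, 170 mm tall, standing; origin under it; bystander.
- glue_bottle: White glue bottle with a red cap, 64 mm wide, 160 mm tall, standing; origin under it; bystander.
- offcut: Dark wooden offcut, 160 x 45 x 22 mm, lying; bystander.
Mind the look-alikes: they are no part of the job. What is shaped like the socket_small but green is not meant. Leave any purple look-alike of the socket_mid alone.

How it is judged:
By the outcome, as a careful person would: the job done as asked, in the order asked, and still so for the second after the job is handed in, while the arm keeps its last pose, push and grip.
It also fails if it takes over 61 s, if anything falls off the work surface, if the arm or the gripper's body presses on something with over 40 N, if the wrist force passes 120 N, or if a joint passes its speed limit or range.

## Working session

There is one attempt and no reset: what is moved stays moved. The work goes in short steps, Python scripts to look and compute and a tool call to move; the robot and the scene stay as the last step left them, time stands still between calls to the robot, and variables do not carry over. Pictures are saved under pics/ and viewed, and the job is handed in when it is done.

Besides the shell and the picture viewer there is one more tool, called after "Request:" as name([rows], argument=value, ...), one row to a line, values as JSON. send_rows: Moves the arm, as the interface text tells. Its arguments: {"type":"object","properties":{"deltas":{"type":"array","items":{"type":"object","properties":{"dp":{"type":"array","items":{"type":"number"}},"rotation":{"type":"array","items":{"type":"number"}}}}},"fingers":{"type":"number"},"grip_force":{"type":"number"}},"required":["deltas"]}

```bash
mkdir -p pics; ls; cat > h.py <<'E'
import numpy as np, cv2, pickle
from rig import monitor, eyes, manip, models
def snap(n,fn):
    p=eyes.get_image(n); cv2.imwrite('pics/'+fn+'.png',p['color'][:,:,::-1]); pickle.dump(p,open('pics/'+fn+'.pkl','wb')); return p
def load(fn): return pickle.load(open('pics/'+fn+'.pkl','rb'))
def cloud(p):
    K=p['mtx'];R=cv2.Rodrigues(np.array(p['rvec'],float))[0];t=np.array(p['tvec'],float).ravel()
    v,u=np.mgrid[:480,:640];d=p['depth'].astype(float)
    c=np.stack([(u-K[0,2])/K[0,0]*d,(v-K[1,2])/K[1,1]*d,d],-1)
    w=(c-t)@R; w[d==0]=np.nan
    return w
def proj(p,X):
    return cv2.projectPoints(np.array(X,float).reshape(-1,3),np.array(p['rvec'],float),np.array(p['tvec'],float),np.array(p['mtx'],float),None)[0].reshape(-1,2)
E
python3 - <<'E'
from h import *
print(monitor.get_state())
for n in('top','side'):
    p=snap(n,n+'0')
    print(n,p['rvec'],p['tvec'],p['mtx'].tolist())
    for k in ['stand','arbor_a','socket_small','socket_mid','socket_large','block','rack']:
        print(k,[(np.round(d['box']).tolist(),round(d['score'],2)) for d in models.find_in(k,p)][:4])
E
```

```text
pics
{'clock': 0.0, 'qpos': array([-1.40300734e+00,  2.76575857e-01,  1.50614773e+00,  4.48365552e-05,
        1.36066449e+00, -1.20978829e-01]), 'qd': array([-0.00025338,  0.00019838,  0.00075272, -0.0001778 , -0.00018593,
       -0.00063971]), 'effort': array([-1.27194426e-04, -4.16779268e+01, -2.45807809e+01, -1.50020842e-04,
        1.11151335e-02, -1.04189758e-05]), 'position': array([ 0.16368229, -0.55070008,  0.24944476]), 'ee_rot': array([-8.97980403e-04,  9.89595016e-01,  1.43878069e-01,  9.05811332e-07]), 'contact_force': array([-0.06848694, -0.3288972 ,  0.16167597]), 'moment': array([-0.0337898 ,  0.01024173,  0.03172791]), 'width': 0.08534719968049302}
top [ 2.17936505 -2.18954027  0.07889708] [-0.05737635  0.55876714  1.63069885] [[506.70422963361847, 0.0, 318.42561392863274], [0.0, 506.70422963361847, 239.988501573745], [0.0, 0.0, 1.0]]
stand [([352.0, 215.0, 404.0, 269.0], 0.83), ([363.0, 222.0, 401.0, 258.0], 0.66), ([144.0, 199.0, 175.0, 223.0], 0.27)]
arbor_a [([363.0, 225.0, 401.0, 263.0], 0.72), ([481.0, 273.0, 515.0, 310.0], 0.67), ([217.0, 212.0, 277.0, 301.0],
[... 526 characters left out ...]
6872], [0.0, 0.0, 1.0]]
stand [([319.0, 210.0, 371.0, 238.0], 0.69)]
arbor_a [([328.0, 188.0, 368.0, 215.0], 0.88), ([230.0, 261.0, 317.0, 359.0], 0.58), ([427.0, 153.0, 437.0, 165.0], 0.44)]
socket_small [([279.0, 363.0, 285.0, 391.0], 0.86), ([277.0, 312.0, 295.0, 328.0], 0.78), ([235.0, 348.0, 247.0, 371.0], 0.69)]
socket_mid [([309.0, 262.0, 325.0, 287.0], 0.66), ([256.0, 287.0, 276.0, 310.0], 0.56), ([318.0, 209.0, 373.0, 240.0], 0.21)]
socket_large [([247.0, 260.0, 264.0, 290.0], 0.91), ([232.0, 260.0, 311.0, 362.0], 0.64)]
block [([234.0, 270.0, 313.0, 358.0], 0.86), ([282.0, 309.0, 292.0, 332.0], 0.25)]
rack [([378.0, 140.0, 432.0, 182.0], 0.75), ([229.0, 260.0, 313.0, 359.0], 0.55)]
```

View pics/top0.png

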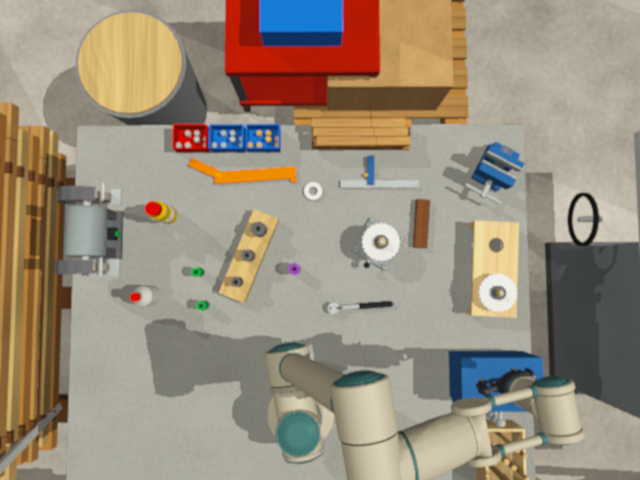

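View pics/side0.png

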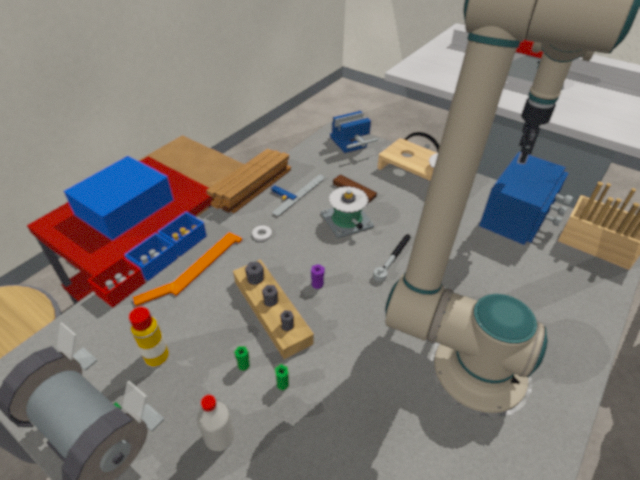

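```bash
python3 - <<'E'
import cv2
a=cv2.imread('pics/top0.png'); b=cv2.imread('pics/side0.png')
cv2.imwrite('pics/c1.png',cv2.resize(a[195:325,170:310],(646,600),interpolation=cv2.INTER_CUBIC))
cv2.imwrite('pics/c2.png',cv2.resize(b[250:400,210:380],(680,600),interpolation=cv2.INTER_CUBIC))
E
```

```text
(no output)
```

View pics/c1.png

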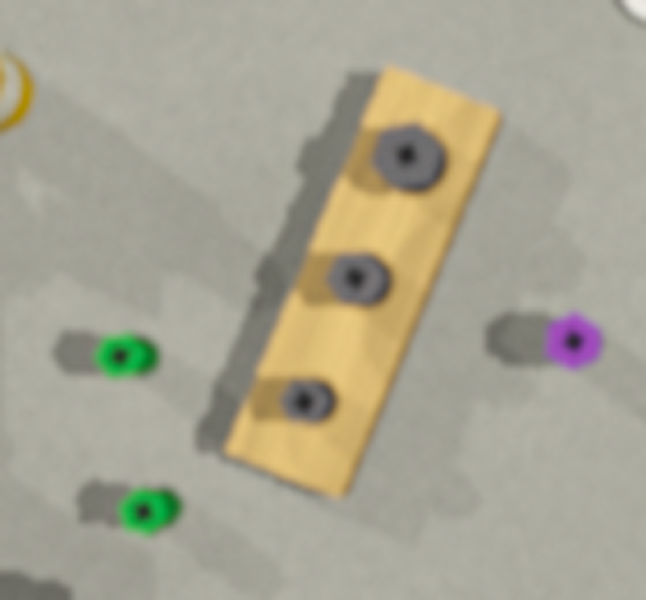

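View pics/c2.png

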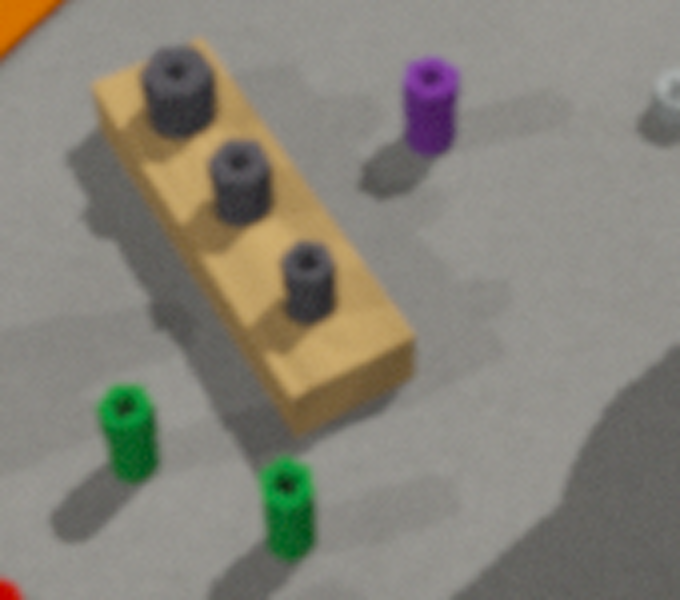

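```bash
cat >> h.py <<'E'
def region(p,W,cx,cy,r,z0,z1):
    m=(np.hypot(W[...,0]-cx,W[...,1]-cy)<r)&(W[...,2]>z0)&(W[...,2]<z1); return m
E
python3 - <<'E'
from h import *
for n in('top0','side0'):
    p=load(n);W=cloud(p)
    for nm,uv in (dict(large=(258,229),mid=(247,255),small=(237,282),nut=(380,241),spare=(498,293),blk=(230,290),bench=(300,320)) if n=='top0' else dict(large=(255,267),mid=(270,291),small=(287,315),nut=(348,197))).items():
        print(n,nm,np.round(W[uv[1],uv[0]],4))
p=load('top0');W=cloud(p)
# blade, block
def info(m,nm):
    P=W[m]; print(nm,len(P),np.round(np.nanmean(P,0),4),np.round((np.nanmin(P,0)+np.nanmax(P,0))/2,4),np.round(np.nanmax(P,0)-np.nanmin(P,0),3))
c=W[241,380]
info(region(p,W,c[0],c[1],.09,.083,.094),'blade')
info(region(p,W,c[0],c[1],.04,.108,.135),'nut+')
b=W[255,247]
m=region(p,W,b[0],b[1],.17,.040,.051);P=W[m][:,:2].astype(np.float32)
r=cv2.minAreaRect(P);print('block',r, cv2.boxPoints(r).round(4).tolist())
for nm,uv in dict(large=(258,229),mid=(247,255),small=(237,282)).items():
    c=W[uv[1],uv[0]]; m=region(p,W,c[0],c[1],.03,.078,.1); info(m,nm); print(cv2.minEnclosingCircle(W[m][:,:2].astype(np.float32)))
a=cv2.imread('pics/top0.png');s=cv2.imread('pics/side0.png')
x=cv2.resize(a[215:267,354:406],(400,400),interpolation=cv2.INTER_CUBIC)
y=cv2.resize(s[180:220,328:368],(400,400),interpolation=cv2.INTER_CUBIC)
cv2.imwrite('pics/c3.png',np.hstack([x,y]))
E
```

```text
top0 large [0.5898 0.13   0.0792]
top0 mid [0.508  0.164  0.0804]
top0 small [0.4238 0.1956 0.0746]
top0 nut [ 0.5471 -0.2482  0.1219]
top0 spare [ 0.3871 -0.6069  0.1137]
top0 blk [0.3984 0.2217 0.0498]
top0 bench [ 0.2984  0.0014 -0.0032]
side0 large [0.5931 0.1241 0.0819]
side0 mid [0.5116 0.1592 0.0755]
side0 small [0.4301 0.1914 0.0747]
side0 nut [ 0.544  -0.247   0.1024]
blade 806 [ 0.5498 -0.2546  0.0891] [ 0.5497 -0.2538  0.0885] [0.119 0.116 0.011]
nut+ 58 [ 0.5486 -0.2529  0.1157] [ 0.5449 -0.2544  0.1176] [0.031 0.028 0.019]
block ((0.491106778383255, 0.14759409427642822), (0.2286195456981659, 0.3011951446533203), 46.20508575439453) [[0.30329999327659607, 0.16930000483989716], [0.5206999778747559, -0.03909999877214432], [0.6789000034332275, 0.125900000333786], [0.46149998903274536, 0.3343000113964081]]
large 163 [0.5925 0.1298 0.0871] [0.5924 0.1301 0.0881] [0.044 0.046 0.019]
((0.5926601886749268, 0.12970571219921112), 0.024013442918658257)
mid 102 [0.5098 0.1645 0.0871] [0.5095 0.1645 0.0873] [0.035 0.036 0.017]
((0.5101770162582397, 0.16455288231372833), 0.01962091401219368)
small 66 [0.4272 0.1984 0.0865] [0.4271 0.1975 0.0864] [0.025 0.032 0.016]
((0.4264881908893585, 0.19758398830890656), 0.016360975801944733)
```

View pics/c3.png

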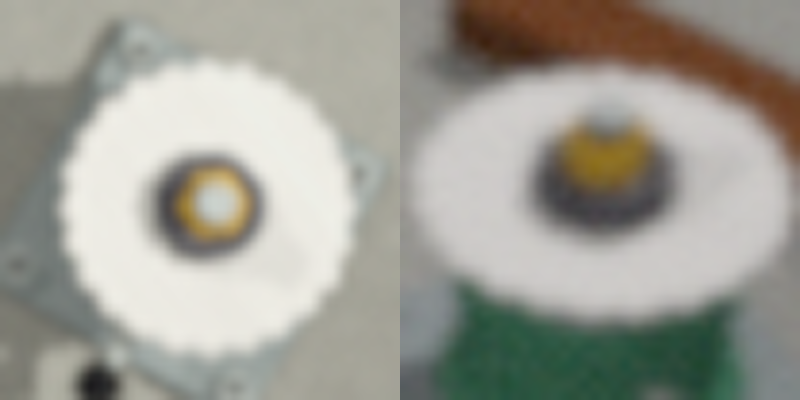

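```bash
cat > fit.py <<'E'
from h import *
from scipy.optimize import minimize
def avg(n,k):
    ps=[eyes.get_image(n) for _ in range(k)]
    p=dict(ps[0]); p['color']=np.mean([q['color'].astype(float) for q in ps],0)
    D=np.stack([q['depth'] for q in ps]).astype(float); D[D==0]=np.nan; p['depth']=np.nan_to_num(np.nanmedian(D,0)); return p
E
python3 - <<'E'
from fit import *
for n in('top','side'):
    p=avg(n,8); pickle.dump(p,open(f'pics/{n}A.pkl','wb'))
    cv2.imwrite(f'pics/{n}A.png',p['color'][:,:,::-1].astype(np.uint8))
    W=cloud(p)
    def C(nm,cx,cy,r,z0,z1):
        m=region(p,W,cx,cy,r,z0,z1);P=W[m]
        print(n,nm,len(P),'mean',np.round(P.mean(0),4),'mid',np.round((P.min(0)+P.max(0))/2,4),'ext',np.round(np.ptp(P,axis=0),4))
    C('blade',.549,-.253,.08,.083,.097)
    C('nutstud',.549,-.253,.03,.106,.135)
    C('spare blade',.387,-.607,.08,.083,.097)
    for nm,c in dict(large=(.5925,.1298),mid=(.51,.1645),small=(.427,.198)).items(): C(nm,*c,.03,.080,.1)
    C('bench',.35,0,.02,-.02,.02)
E
python3 - <<'E'
from h import *
p=load('topA'); c=p['color']
br=np.clip(c[...,0]-c[...,2]-10,0,None)
for nm,X in dict(job=(.549,-.253,.114),spare=(.386,-.6085,.114)).items():
    u,v=proj(p,X)[0]; s=br[int(v)-9:int(v)+10,int(u)-9:int(u)+10]
    print(nm,u,v,'brass sum',s.sum()); print(np.round(s).astype(int))
E
```

```text
top blade 918 mean [ 0.5492 -0.2539  0.0895] mid [ 0.5497 -0.2539  0.0909] ext [0.1191 0.1159 0.0119]
top nutstud 55 mean [ 0.5491 -0.2533  0.1158] mid [ 0.5494 -0.2529  0.1153] ext [0.0218 0.0245 0.0155]
top spare blade 959 mean [ 0.3897 -0.6134  0.0894] mid [ 0.3895 -0.6141  0.0908] ext [0.1173 0.1157 0.012 ]
top large 157 mean [0.5928 0.1299 0.0869] mid [0.5924 0.1308 0.0862] ext [0.0442 0.0473 0.0118]
top mid 102 mean [0.5101 0.1644 0.0869] mid [0.5094 0.1634 0.0856] ext [0.0345 0.0372 0.01  ]
top small 66 mean [0.4271 0.1984 0.0866] mid [0.4271 0.1988 0.0856] ext [0.0249 0.0333 0.0094]
top bench 119 mean [ 3.495e-01 -1.000e-04  1.000e-04] mid [ 3.504e-01 -4.000e-04  2.000e-04] ext [0.039  0.0361 0.0081]
side blade 615 mean [ 0.5465 -0.2493  0.0891] mid [ 0.5488 -0.2541  0.0914] ext [0.1164 0.1184 0.0109]
side nutstud 49 mean [ 0.5468 -0.2501  0.1139] mid [ 0.5485 -0.2523  0.1135] ext [0.0235 0.0204 0.0148]
side spare blade 70 mean [ 0.4337 -0.5984  0.0889] mid [ 0.4301 -0.6007  0.0891] ext [0.035  0.0783 0.0047]
side large 191 mean [0.5914 0.1321 0.0857] mid [0.5927 0.1311 0.084
[... 2028 characters left out ...]
 6 46 85 80 37 17 18 18 10  0  0  0  0]
 [ 0  0  0  0  0  0 16 63 98 69 12  0  0  0  8  7  0  0  0]
 [ 0  0  0  0  0  0 13 57 94 68 13  0  0  1 12 11  0  0  0]
 [ 0  0  0  0  0  0  1 31 70 75 40 14 10 16 20  7  0  0  0]
 [ 0  0  0  0  0  0  0  5 32 62 70 54 41 37 23  0  0  0  0]
 [ 0  0  0  0  0  0  0  0  5 27 52 57 46 33  9  0  0  0  0]
 [ 0  0  0  0  0  0  0  0  0  0 10 15 11  4  0  0  0  0  0]
 [ 0  0  0  0  0  0  0  0  0  0  0  0  0  0  0  0  0  0  0]
 [ 0  0  0  0  0  0  0  0  0  0  0  0  0  0  0  0  0  0  0]
 [ 0  0  0  0  0  0  0  0  0  0  0  0  0  0  0  0  0  0  0]
 [ 0  0  0  0  0  0  0  0  0  0  0  0  0  0  0  0  0  0  0]
 [ 0  0  0  0  0  0  0  0  0  0  0  0  0  0  0  0  0  0  0]]
```

```bash
cat > hexfit.py <<'E'
from fit import *
from scipy.ndimage import gaussian_filter
from scipy.optimize import least_squares
def patch(p,X,h=9):
    u,v=np.round(proj(p,X)[0]).astype(int); c=p['color'][v-h:v+h+1,u-h:u+h+1]; return u,v,c
def grid(p,u,v,h,z,S=6):
    # plane intersection of subpixels
    n=(2*h+1)*S; uu=u-h-.5+(np.arange(n)+.5)/S; vv=v-h-.5+(np.arange(n)+.5)/S
    U,V=np.meshgrid(uu,vv);K=p['mtx'];R=cv2.Rodrigues(np.array(p['rvec'],float))[0];t=np.array(p['tvec'],float).ravel()
    d=np.stack([(U-K[0,2])/K[0,0],(V-K[1,2])/K[1,1],np.ones_like(U)],-1)@R; o=-R.T@t
    s=(z-o[2])/d[...,2]; return o[0]+s*d[...,0],o[1]+s*d[...,1]
def hexm(X,Y,cx,cy,af,yaw,soft=.0006):
    m=np.full(X.shape,-1.)
    for k in range(6):
        a=yaw+k*np.pi/3; m=np.maximum(m,(X-cx)*np.cos(a)+(Y-cy)*np.sin(a)-af/2)
    return 1/(1+np.exp(np.clip(m/soft*2,-50,50)))
def down(m,S=6): h=m.shape[0]//S; return m.reshape(h,S,h,S).mean((1,3))
E
python3 - <<'E'
from hexfit import *
p=load('topA'); S=6
for nm,X0 in dict(job=(.549,-.253),spare=(.3875,-.612)).items():
  u,v,c=patch(p,(*X0,.113)); br=np.clip(c[...,0]-c[...,2]-8,0,None)
  X,Y=grid(p,u,v,9,.113)
  res=[]
  for yaw0 in np.deg2rad(np.arange(0,60,10)):
    def model(q):
        cx,cy,af,yaw,A,B,C,sg,sx,sy,sr=q
        m=hexm(X,Y,cx,cy,af,yaw)*(1-1/(1+np.exp(np.clip((np.hypot(X-sx,Y-sy)-sr)/.0003,-50,50))))*(A+1000*B*(X-cx)+1000*C*(Y-cy))
        return down(gaussian_filter(m,abs(sg)*S))
    q0=[*X0,.023,yaw0,100,0,0,.8,*X0,.007]
    r=least_squares(lambda q:(model(q)-br).ravel(),q0,x_scale=[.001,.001,.002,.2,20,2,2,.2,.001,.001,.001])
    res.append((r.cost,r.x))
  res.sort(key=lambda a:a[0])
  for k,x in res: print(nm,round(k),np.round(x[:2],4),'af',round(x[2]*1e3,1),'yaw',round(np.rad2deg(x[3])%60,1),'sg',round(x[7],2),'stud',np.round(x[8:],4))
# sockets
for nm,X0,af in (('small',(.427,.1985),.03),('mid',(.51,.1645),.036),('large',(.5925,.130),.044)):
  u,v,c=patch(p,(*X0,.087)); g=c.mean(-1); X,Y=grid(p,u,v,9,.087)
  sat=c[...,0]-c[...,2]
  res=[]
  for yaw0 in np.deg2rad(np.arange(0,60,10)):
    def model(q):
        cx,cy,a,yaw,A,B,sg=q
        return B-A*down(gaussian_filter(hexm(X,Y,cx,cy,a,yaw),abs(sg)*S))
    h=np.hypot(*(down(X)-X0[0],down(Y)-X0[1]))<af/2+.008
    r=least_squares(lambda q:((model(q)-sat)*h).ravel(),[*X0,af,yaw0,50,60,.8],x_scale=[.001,.001,.002,.2,20,20,.2])
    res.append((r.cost,r.x))
  res.sort(key=lambda a:a[0])
  for k,x in res[:3]: print(nm,round(k),np.round(x[:2],4),'af',round(x[2]*1e3,1),'yaw',round(np.rad2deg(x[3])%60,1),'sg',round(x[6],2))
E
```

```text
job 1240 [ 0.5476 -0.2538] af 26.5 yaw 4.2 sg 0.61 stud [ 0.5479 -0.2536  0.0095]
job 1240 [ 0.5476 -0.2538] af 26.5 yaw 4.3 sg 0.62 stud [ 0.5479 -0.2536  0.0095]
job 1240 [ 0.5476 -0.2538] af 26.5 yaw 4.3 sg 0.62 stud [ 0.5479 -0.2536  0.0095]
job 1240 [ 0.5476 -0.2538] af 26.5 yaw 4.3 sg 0.62 stud [ 0.5479 -0.2536  0.0095]
job 1240 [ 0.5476 -0.2538] af 26.5 yaw 4.3 sg 0.62 stud [ 0.5479 -0.2536  0.0095]
job 1240 [ 0.5476 -0.2538] af 26.5 yaw 4.3 sg 0.62 stud [ 0.5479 -0.2536  0.0095]
spare 1852 [ 0.3884 -0.6124] af 21.9 yaw 2.8 sg 0.64 stud [ 0.3885 -0.6154  0.0077]
spare 1852 [ 0.3884 -0.6124] af 21.9 yaw 2.8 sg 0.64 stud [ 0.3885 -0.6154  0.0077]
spare 1852 [ 0.3884 -0.6124] af 21.9 yaw 2.8 sg 0.64 stud [ 0.3885 -0.6154  0.0077]
spare 1852 [ 0.3884 -0.6124] af 21.9 yaw 2.8 sg 0.64 stud [ 0.3885 -0.6154  0.0077]
spare 1852 [ 0.3884 -0.6124] af 21.9 yaw 3.1 sg 0.64 stud [ 0.3885 -0.6154  0.0077]
spare 1855 [ 0.3884 -0.6124] af 21.9 yaw 4.1 sg 0.64 stud [ 0.3885 -0.6154  0.0077]
small 15656 [0.4257 0.1963] af 31.4 yaw 58.1 sg 0.9
small 15660 [0.4257 0.1963] af 31.4 yaw 59.6 sg 0.9
small 15660 [0.4257 0.1963] af 31.4 yaw 59.6 sg 0.9
mid 20109 [0.5076 0.1623] af 37.4 yaw 3.8 sg 0.89
mid 20109 [0.5076 0.1623] af 37.4 yaw 3.8 sg 0.89
mid 20115 [0.5076 0.1623] af 37.4 yaw 4.8 sg 0.89
large 16136 [0.5896 0.1288] af 45.4 yaw 9.8 sg 0.85
large 16136 [0.5896 0.1288] af 45.4 yaw 9.8 sg 0.85
large 16136 [0.5896 0.1288] af 45.4 yaw 9.8 sg 0.85
```

```bash
python3 - <<'E'
from hexfit import *
for n in('topA','sideA'):
    p=load(n);R=cv2.Rodrigues(np.array(p['rvec'],float))[0];t=np.array(p['tvec'],float).ravel(); print(n,'cam',-R.T@t)
    # blade white disc fit
    for nm,X0 in dict(job=(.549,-.253),spare=(.3885,-.614)).items():
        if n=='sideA' and nm=='spare': continue
        h=28; u,v,c=patch(p,(*X0,.09),h); g=c.min(-1); X,Y=grid(p,u,v,h,.09)
        dist=np.hypot(down(X)-X0[0],down(Y)-X0[1]); w=(dist>.035)&(dist<.075)
        def model(q):
            m=1/(1+np.exp(np.clip((np.hypot(X-q[0],Y-q[1])-q[2])/.0005,-50,50))); return q[4]+(q[3])*down(gaussian_filter(m,6*abs(q[5])))
        r=least_squares(lambda q:((model(q)-g)*w).ravel(),[*X0,.059,100,120,.8],x_scale=[.001,.001,.001,20,20,.2],loss='soft_l1',f_scale=10)
        print(nm,np.round(r.x,4))
    # block top
p=load('topA'); c=p['color']; h=60
u,v,c=patch(p,(.51,.164,.045),h); sat=c[...,0]-c[...,2]; X,Y=grid(p,u,v,h,.045,3)
def rect(q):
    cs,sn=np.cos(q[2]),np.sin(q[2]); a=(X-q[0])*cs+(Y-q[1])*sn; b=-(X-q[0])*sn+(Y-q[1])*cs
    m=np.maximum(abs(a)-.145,abs(b)-.0425); return 1/(1+np.exp(np.clip(m/.0006,-50,50))),down(m,3)
def f(q):
    m,d=rect(q); return ((q[4]+q[3]*down(gaussian_filter(m,3*abs(q[5])),3)-sat)*(abs(d)<.02)).ravel()
for y0 in (-.4,):
    r=least_squares(f,[.51,.164,y0,40,5,.8],x_scale=[.001,.001,.02,20,20,.2],loss='soft_l1',f_scale=10); print('block',r.x.round(4),np.rad2deg(r.x[2]))
    q=r.x
    for k in(-.09,0,.09): print(k,np.round([q[0]+k*np.cos(q[2]),q[1]+k*np.sin(q[2])],4))
E
```

```text
topA cam [ 0.43911051 -0.05998557  1.66681588]
job [ 5.48100e-01 -2.54700e-01  5.92000e-02  7.90773e+01  1.48217e+02
  9.09200e-01]
spare [ 3.888000e-01 -6.149000e-01  5.910000e-02  9.144680e+01  1.395946e+02
  8.102000e-01]
sideA cam [-0.02464755  0.69900384  0.98969973]
job [ 5.503000e-01 -2.526000e-01  6.230000e-02  1.419211e+02  5.524780e+01
  1.172500e+00]
block [ 0.5077  0.1638 -0.3919 88.4319 13.4092  0.8916] -22.45254165280133
-0.09 [0.4246 0.1982]
0 [0.5077 0.1638]
0.09 [0.5909 0.1294]
```

Request:
send_rows([
  {"dp":[0.104,0.3,0],"rotation":[0,0,0.15]},
  {"dp":[0.208,0.6,0],"rotation":[0,0,0.3]},
  {"dp":[0.312,0.9,0],"rotation":[0,0,0.436]},
], fingers=-1)

```text
clock: 1.85
position: [0.2013, -0.4422, 0.2499]
ee_rot: [-0.0, 0.968, 0.252, 0.0]
contact_force: [-0.3, -0.4, 0.3]
width: 0.0854
```

Request:
send_rows([
  {"dp":[0.104,0.3,0],"rotation":[0,0,0]},
  {"dp":[0.208,0.6,0],"rotation":[0,0,0]},
  {"dp":[0.312,0.9,0],"rotation":[0,0,0]},
])

```text
clock: 2.1
position: [0.2388, -0.3335, 0.2504]
ee_rot: [0.0, 0.968, 0.25, 0.0]
contact_force: [1.2, -0.2, 0.3]
width: 0.0854
```

Request:
send_rows([
  {"dp":[0.104,0.3,0],"rotation":[0,0,0]},
  {"dp":[0.208,0.6,0],"rotation":[0,0,0]},
  {"dp":[0.312,0.9,0],"rotation":[0,0,0]},
])

```text
clock: 2.35
position: [0.2762, -0.2255, 0.2505]
ee_rot: [0.0, 0.968, 0.25, 0.0]
contact_force: [0.1, 0.4, 0.3]
width: 0.0851
```

Request:
send_rows([
  {"dp":[0.104,0.3,0],"rotation":[0,0,0]},
  {"dp":[0.208,0.6,0],"rotation":[0,0,0]},
  {"dp":[0.312,0.9,0],"rotation":[0,0,0]},
])

```text
clock: 2.6
position: [0.3136, -0.1175, 0.2507]
ee_rot: [0.001, 0.968, 0.25, 0.001]
contact_force: [1.3, -0.1, 0.3]
width: 0.0853
```

Request:
send_rows([
  {"dp":[0.104,0.3,0],"rotation":[0,0,0]},
  {"dp":[0.208,0.6,0],"rotation":[0,0,0]},
  {"dp":[0.312,0.9,0],"rotation":[0,0,0]},
])

```text
clock: 2.85
position: [0.3511, -0.0094, 0.2508]
ee_rot: [0.0, 0.968, 0.251, 0.001]
contact_force: [1.0, 0.1, -0.4]
width: 0.0858
```

Request:
send_rows([
  {"dp":[0.104,0.3,0],"rotation":[0,0,0]},
  {"dp":[0.208,0.6,0],"rotation":[0,0,0]},
  {"dp":[0.312,0.9,0],"rotation":[0,0,0]},
])

```text
clock: 3.1
position: [0.3885, 0.0989, 0.2507]
ee_rot: [0.0, 0.968, 0.251, 0.001]
contact_force: [1.1, -0.6, 0.7]
width: 0.0853
```

Request:
send_rows([
  {"dp":[0.08,0.21,-0.2],"rotation":[0,0,0]},
  {"dp":[0.16,0.42,-0.4],"rotation":[0,0,0]},
  {"dp":[0.24,0.64,-0.6],"rotation":[0,0,0]},
  {"dp":[0.31,0.846,-0.8],"rotation":[0,0,0]},
  {"dp":[0.31,0.846,-0.833],"rotation":[0,0,0]},
])

```text
clock: 3.52
position: [0.4253, 0.2014, 0.147]
ee_rot: [-0.001, 0.968, 0.252, -0.002]
contact_force: [0.1, -0.3, 0.2]
width: 0.0854
```

```bash
python3 - <<'E'
from h import *
print(monitor.get_state()['position'])
for n in('top','side'):
    p=snap(n,n+'1')
a=cv2.imread('pics/top1.png'); b=cv2.imread('pics/side1.png')
cv2.imwrite('pics/c4.png',np.hstack([cv2.resize(a[200:320,180:300],(400,400),interpolation=cv2.INTER_CUBIC),cv2.resize(b[250:370,220:340],(400,400),interpolation=cv2.INTER_CUBIC)]))
E
```

```text
[0.42531071 0.20144106 0.14696706]
```

View pics/c4.png

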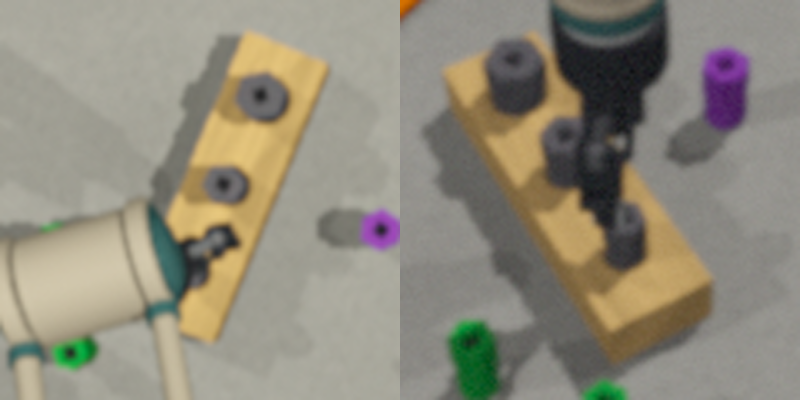

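Request:
send_rows([
  {"dp":[0,0,-0.22],"rotation":[0,0,0]},
  {"dp":[0,0,-0.44],"rotation":[0,0,0]},
  {"dp":[0,0,-0.6],"rotation":[0,0,0]},
  {"dp":[0,0,-0.65],"rotation":[0,0,0]},
  {"dp":[0,0,-0.65],"rotation":[0,0,0]},
])

```text
clock: 4.03
position: [0.425, 0.1972, 0.0722]
ee_rot: [0.0, 0.968, 0.25, -0.001]
contact_force: [-0.7, -0.0, 0.2]
width: 0.0857
```

Request:
send_rows([
  {"dp":[0,0,0]},
  {"dp":[0,0,0]},
  {"dp":[0,0,0]},
  {"dp":[0,0,0]},
  {"dp":[0,0,0]},
  {"dp":[0,0,0]},
], fingers=1, grip_force=50)

```text
validation failed for argument at $.de...
```

Request:
send_rows([
  {"dp":[0,0,0],"rotation":[0,0,0]},
  {"dp":[0,0,0],"rotation":[0,0,0]},
  {"dp":[0,0,0],"rotation":[0,0,0]},
  {"dp":[0,0,0],"rotation":[0,0,0]},
  {"dp":[0,0,0],"rotation":[0,0,0]},
  {"dp":[0,0,0],"rotation":[0,0,0]},
  {"dp":[0,0,0],"rotation":[0,0,0]},
], fingers=1, grip_force=50)

```text
clock: 4.62
position: [0.4262, 0.1985, 0.0734]
ee_rot: [0.0, 0.968, 0.251, 0.001]
contact_force: [-0.9, -1.3, 5.5]
width: 0.0297
```

Request:
send_rows([
  {"dp":[0,0,0.15],"rotation":[0,0,0]},
  {"dp":[0,0,0.4],"rotation":[0,0,0]},
  {"dp":[0,0,0.7],"rotation":[0,0,0]},
  {"dp":[0,0,1.0],"rotation":[0,0,0]},
])

```text
clock: 4.95
position: [0.4245, 0.198, 0.193]
ee_rot: [0.0, 0.968, 0.251, -0.001]
contact_force: [1.2, -0.2, -1.0]
width: 0.0292
```

Request:
send_rows([
  {"dp":[0.08,-0.3,0],"rotation":[0,0,0.06]},
  {"dp":[0.17,-0.6,0],"rotation":[0,0,0.12]},
  {"dp":[0.257,-0.9425,0],"rotation":[0,0,0.175]},
])

```text
clock: 5.2
position: [0.4564, 0.0858, 0.1932]
ee_rot: [0.0, 0.955, 0.295, 0.001]
contact_force: [0.9, 0.1, -2.7]
width: 0.0293
```

Request:
send_rows([
  {"dp":[0.08,-0.3,0],"rotation":[0,0,0]},
  {"dp":[0.17,-0.6,0],"rotation":[0,0,0]},
  {"dp":[0.257,-0.9425,0],"rotation":[0,0,0]},
])

```text
clock: 5.45
position: [0.4866, -0.0276, 0.1922]
ee_rot: [-0.0, 0.956, 0.293, -0.0]
contact_force: [0.3, 0.1, -2.3]
width: 0.0292
```

Request:
send_rows([
  {"dp":[0.08,-0.3,0],"rotation":[0,0,0]},
  {"dp":[0.17,-0.6,0],"rotation":[0,0,0]},
  {"dp":[0.257,-0.9425,0],"rotation":[0,0,0]},
])

```text
clock: 5.7
position: [0.5173, -0.14, 0.192]
ee_rot: [-0.001, 0.956, 0.293, -0.0]
contact_force: [0.8, 0.5, -2.1]
width: 0.0291
```

Request:
send_rows([
  {"dp":[0.08,-0.3,0],"rotation":[0,0,0]},
  {"dp":[0.17,-0.6,0],"rotation":[0,0,0]},
  {"dp":[0.257,-0.9425,0],"rotation":[0,0,0]},
  {"dp":[0.257,-0.9425,0],"rotation":[0,0,0]},
  {"dp":[0.257,-0.9425,0],"rotation":[0,0,0]},
])

```text
clock: 6.12
position: [0.5484, -0.2542, 0.1913]
ee_rot: [-0.0, 0.957, 0.291, -0.0]
contact_force: [-0.8, 0.6, -1.9]
width: 0.0295
```

```bash
python3 - <<'E'
from h import *
s=monitor.get_state();print(s['position'],s['contact_force'],s['width'])
for n in('top','side'):
    p=snap(n,n+'2')
a=cv2.imread('pics/top2.png'); b=cv2.imread('pics/side2.png')
cv2.imwrite('pics/c5.png',np.hstack([cv2.resize(a[180:300,320:440],(400,400),interpolation=cv2.INTER_CUBIC),cv2.resize(b[140:240,300:400],(400,400),interpolation=cv2.INTER_CUBIC)]))
E
```

```text
[ 0.54842109 -0.25422065  0.19127551] [-0.76742841  0.55695625 -1.94149546] 0.0294904365054366
```

View pics/c5.png

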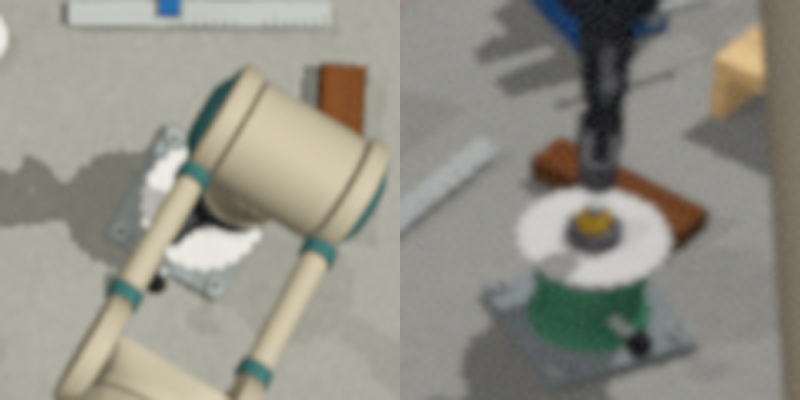

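Request:
send_rows([
  {"dp":[0,0,-0.1],"rotation":[0,0,0]},
  {"dp":[0,0,-0.2],"rotation":[0,0,0]},
  {"dp":[0,0,-0.2],"rotation":[0,0,0]},
])

```text
clock: 6.47
position: [0.5482, -0.2512, 0.1668]
ee_rot: [0.001, 0.956, 0.294, -0.0]
contact_force: [2.2, -4.1, -4.3]
width: 0.0294
```

Request:
send_rows([
  {"dp":[0,0,-0.02],"rotation":[0,0,0]},
  {"dp":[0,0,-0.04],"rotation":[0,0,0]},
  {"dp":[0,0,-0.05],"rotation":[0,0,0]},
  {"dp":[0,0,-0.05],"rotation":[0,0,0]},
])

```text
clock: 6.8
position: [0.5487, -0.2515, 0.1643]
ee_rot: [0.001, 0.956, 0.293, 0.001]
contact_force: [0.0, -1.1, 4.2]
width: 0.0294
```

Request:
send_rows([
  {"dp":[0,0,-0.02],"rotation":[0,0,0]},
  {"dp":[0,0,-0.03],"rotation":[0,0,0]},
  {"dp":[0,0,-0.03],"rotation":[0,0,0]},
])

```text
clock: 7.05
position: [0.5489, -0.2514, 0.164]
ee_rot: [0.001, 0.956, 0.293, 0.001]
contact_force: [-3.4, 2.7, 20.5]
width: 0.0292
```

Request:
send_rows([
  {"dp":[0,0,0.04],"rotation":[0,0,0]},
  {"dp":[0,0,0.05],"rotation":[0,0,0]},
])

```text
clock: 7.22
position: [0.5487, -0.2514, 0.1663]
ee_rot: [0.0, 0.956, 0.293, 0.001]
contact_force: [0.9, -1.3, -0.6]
width: 0.0294
```

```bash
python3 - <<'E'
from h import *
s=monitor.get_state();print(s['position'],s['contact_force'],s['moment'],s['qpos'])
p=snap('side','side3'); s=monitor.get_state();print(s['position'],s['contact_force'],s['moment'])
b=p['color'][:,:,::-1]
cv2.imwrite('pics/c6.png',cv2.resize(b[130:230,300:400],(600,600),interpolation=cv2.INTER_CUBIC))
E
```

```text
[ 0.54867413 -0.25143681  0.16631299] [ 0.91971759 -1.26004915 -0.58454887] [-0.18679672 -0.19307079  0.02166953] [-5.45271673e-01  3.73386883e-01  1.57473575e+00  6.07508893e-04
  1.19174198e+00  4.30701796e-01]
[ 0.54862866 -0.25149605  0.16578655] [ 0.97304407 -0.74091802 -1.90990226] [-0.18250351 -0.14135965 -0.05782111]
```

View pics/c6.png

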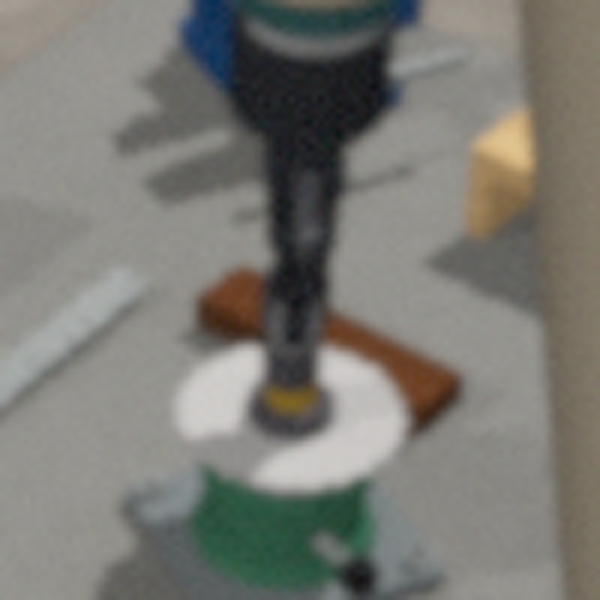

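Request:
send_rows([
  {"dp":[0,0,0.15],"rotation":[0,0,0]},
  {"dp":[0,0,0.23],"rotation":[0,0,0]},
  {"dp":[0,0,0.23],"rotation":[0,0,0]},
  {"dp":[0,0,0.23],"rotation":[0,0,0]},
])

```text
clock: 7.6
position: [0.5484, -0.2516, 0.1924]
ee_rot: [-0.0, 0.956, 0.293, 0.0]
contact_force: [0.1, -0.3, -2.6]
width: 0.0295
```

```bash
python3 - <<'E'
from h import *
s=monitor.get_state();print(s['position'],s['contact_force'],s['moment'],s['qpos'])
E
```

```text
[ 0.54840017 -0.251635    0.19237137] [ 0.11103457 -0.25920041 -2.61061341] [0.00549445 0.01711693 0.00907053] [-5.45667642e-01  3.54368861e-01  1.53565244e+00  3.68187053e-04
  1.25162159e+00  4.30647972e-01]
```

Request:
send_rows([
  {"dp":[0.005,-0.017,0],"rotation":[0,0,0]},
  {"dp":[0.005,-0.017,-0.1],"rotation":[0,0,0]},
  {"dp":[0.005,-0.017,-0.2],"rotation":[0,0,0]},
  {"dp":[0.005,-0.017,-0.2],"rotation":[0,0,0]},
])

```text
clock: 7.93
position: [0.5471, -0.253, 0.165]
ee_rot: [-0.002, 0.956, 0.293, -0.002]
contact_force: [-1.2, 0.1, -3.6]
width: 0.029
```

Request:
send_rows([
  {"dp":[0,0,-0.02],"rotation":[0,0,0]},
  {"dp":[0,0,-0.04],"rotation":[0,0,0]},
  {"dp":[0,0,-0.05],"rotation":[0,0,0]},
  {"dp":[0,0,-0.065],"rotation":[0,0,0]},
  {"dp":[0,0,-0.065],"rotation":[0,0,0]},
])

```text
clock: 8.35
position: [0.5491, -0.2544, 0.1618]
ee_rot: [0.001, 0.956, 0.293, 0.0]
contact_force: [-1.4, 0.4, 2.8]
width: 0.0296
```

Request:
send_rows([
  {"dp":[0,0,-0.02],"rotation":[0,0,0]},
  {"dp":[0,0,-0.03],"rotation":[0,0,0.1]},
  {"dp":[0,0,-0.03],"rotation":[0,0,0.25]},
  {"dp":[0,0,-0.03],"rotation":[0,0,0.4]},
  {"dp":[0,0,-0.03],"rotation":[0,0,0.4]},
])

```text
clock: 8.77
position: [0.5491, -0.2543, 0.1615]
ee_rot: [0.001, 0.922, 0.388, 0.001]
contact_force: [-5.7, 2.4, 18.1]
width: 0.0291
```

Request:
send_rows([
  {"dp":[0,0,0],"rotation":[0,0,-0.2]},
  {"dp":[0,0,0],"rotation":[0,0,-0.4]},
  {"dp":[0,0,0],"rotation":[0,0,-0.6]},
  {"dp":[0,0,0],"rotation":[0,0,-0.8]},
  {"dp":[0,0,0],"rotation":[0,0,-0.8]},
])

```text
clock: 9.18
position: [0.5492, -0.2544, 0.1618]
ee_rot: [0.002, 0.981, 0.195, 0.001]
contact_force: [-6.9, 2.2, 18.6]
width: 0.0295
```

Request:
send_rows([
  {"dp":[0,0,0.1],"rotation":[0,0,0]},
  {"dp":[0,0,0.25],"rotation":[0,0,0.1]},
  {"dp":[0,0,0.315],"rotation":[0,0,0.227]},
])

```text
clock: 9.43
position: [0.5499, -0.2543, 0.197]
ee_rot: [0.001, 0.968, 0.252, 0.001]
contact_force: [0.0, 0.2, -1.6]
width: 0.0292
```

Request:
send_rows([
  {"dp":[-0.086,0.314,0],"rotation":[0,0,0]},
  {"dp":[-0.171,0.628,0],"rotation":[0,0,0]},
  {"dp":[-0.257,0.942,0],"rotation":[0,0,0]},
])

```text
clock: 9.68
position: [0.518, -0.1401, 0.1949]
ee_rot: [0.0, 0.968, 0.25, 0.001]
contact_force: [0.2, 0.1, -0.7]
width: 0.0292
```

Request:
send_rows([
  {"dp":[-0.086,0.314,0],"rotation":[0,0,0]},
  {"dp":[-0.171,0.628,0],"rotation":[0,0,0]},
  {"dp":[-0.257,0.942,0],"rotation":[0,0,0]},
])

```text
clock: 9.93
position: [0.4867, -0.0263, 0.195]
ee_rot: [0.0, 0.968, 0.251, 0.001]
contact_force: [0.3, 1.0, -1.9]
width: 0.0294
```

Request:
send_rows([
  {"dp":[-0.086,0.314,0],"rotation":[0,0,0]},
  {"dp":[-0.171,0.628,0],"rotation":[0,0,0]},
  {"dp":[-0.257,0.942,0],"rotation":[0,0,0]},
])

```text
clock: 10.18
position: [0.4558, 0.0869, 0.1951]
ee_rot: [-0.0, 0.968, 0.251, 0.001]
contact_force: [0.5, 0.7, -2.2]
width: 0.0294
```

Request:
send_rows([
  {"dp":[-0.086,0.314,0],"rotation":[0,0,0]},
  {"dp":[-0.171,0.628,0],"rotation":[0,0,0]},
  {"dp":[-0.257,0.942,0],"rotation":[0,0,0]},
  {"dp":[-0.257,0.942,-0.2],"rotation":[0,0,0]},
  {"dp":[-0.257,0.942,-0.4],"rotation":[0,0,0]},
  {"dp":[-0.257,0.942,-0.4],"rotation":[0,0,0]},
  {"dp":[-0.257,0.942,-0.4],"rotation":[0,0,0]},
])

```text
clock: 10.77
position: [0.4247, 0.1982, 0.1462]
ee_rot: [0.0, 0.968, 0.251, -0.001]
contact_force: [1.4, 0.1, -1.8]
width: 0.0291
```

```bash
python3 - <<'E'
from h import *
s=monitor.get_state();print(s['position'],s['contact_force'],s['width'])
for n in('top','side'):
    p=snap(n,n+'4')
a=cv2.imread('pics/top4.png'); b=cv2.imread('pics/side4.png')
cv2.imwrite('pics/c7.png',np.hstack([cv2.resize(a[200:320,180:300],(400,400),interpolation=cv2.INTER_CUBIC),cv2.resize(b[250:370,220:340],(400,400),interpolation=cv2.INTER_CUBIC)]))
E
```

```text
[0.42470216 0.19816506 0.14619827] [ 1.37640306  0.10981944 -1.81688588] 0.029110337317629596
```

View pics/c7.png

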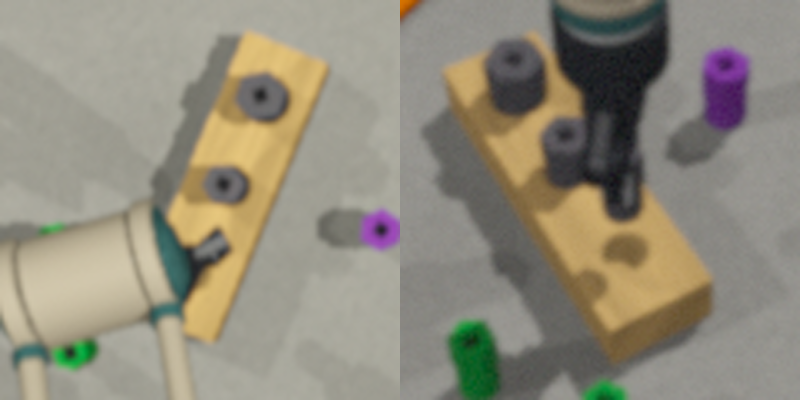

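```bash
python3 - <<'E'
from h import *
p=load('side4')
for X in [(.4258,.1985,.045),(.4246,.1982,.045),(.427,.1985,.045)]: print(proj(p,X))
g=p['color'].mean(-1); W=cloud(p)
print(np.round(g[316:334,276:300]).astype(int))
E
```

```text
[[287.04536331 325.02227296]]
[[287.50181004 325.18235611]]
[[286.66569013 324.78118837]]
[[157 159 160 160 160 155 144 128 114 101 100 102 110 120 134 145 149 153
  153 153 152 152 152 153]
 [156 156 159 160 160 162 158 151 144 136 135 135 141 146 150 153 153 154
  153 154 154 151 153 151]
 [156 157 155 160 158 160 161 158 154 150 150 147 152 153 152 154 152 153
  153 155 153 153 152 154]
 [151 153 155 155 158 159 157 153 151 143 140 139 138 140 144 145 150 152
  153 155 155 154 151 150]
 [151 154 155 156 155 154 149 141 130 124 120 120 122 120 125 134 138 146
  151 151 153 153 153 152]
 [150 153 153 153 153 146 134 122 109 106 103 103 103 105 109 117 124 136
  146 152 153 153 152 152]
 [151 151 152 152 147 135 118 105  96  96  93  97  97 100 100 106 112 124
  137 148 154 154 155 154]
 [150 150 151 148 138 124 104  94  93  91  97  93  92  96  98 101 105 117
  134 145 151 153 156 153]
 [150 151 149 146 131 111  92  93  94  97  93  93  90  92  95  97 102 109
  130 146 154 152 154 152]
 [151 148 147 140 131 109  96  91  93  94  93  92  91  92  89  96 100 108
  130 145 152 153 154 154]
 [153 151 150 147 130 106  93  98  96  96  93  91  90  92  92  97 101 113
  132 149 153 156 156 153]
 [149 153 152 148 134 118 105 100 103 102  98  97  92  89  97  98 108 121
  138 150 158 156 154 152]
 [149 152 154 151 144 129 121 122 119 119 116 108  98  94  95 104 117 135
  148 157 159 155 156 154]
 [144 147 149 152 149 145 140 141 140 141 137 129 117 107 106 116 129 143
  153 158 158 156 155 153]
 [132 138 142 147 151 151 150 149 148 148 145 141 136 129 125 136 144 153
  156 157 159 156 153 153]
 [115 117 122 134 138 148 153 153 152 150 148 147 145 145 143 145 153 153
  155 157 158 158 154 155]
 [104 104 108 111 122 137 148 153 156 153 152 150 151 151 151 152 153 154
  154 153 157 157 155 152]
 [104 103 101 103 111 124 142 151 156 155 153 152 152 151 151 152 151 153
  152 153 156 155 156 155]]
```

Request:
send_rows([
  {"dp":[0,0,-0.12],"rotation":[0,0,0]},
  {"dp":[0,0,-0.24],"rotation":[0,0,0]},
  {"dp":[0,0,-0.32],"rotation":[0,0,0]},
  {"dp":[0,0,-0.42],"rotation":[0,0,0]},
  {"dp":[0,0,-0.52],"rotation":[0,0,0]},
  {"dp":[0,0,-0.57],"rotation":[0,0,0]},
  {"dp":[0,0,-0.6],"rotation":[0,0,0]},
  {"dp":[0,0,-0.6],"rotation":[0,0,0]},
])

```text
clock: 11.53
position: [0.4259, 0.1979, 0.0747]
ee_rot: [0.0, 0.968, 0.251, -0.0]
contact_force: [0.2, 0.3, -1.9]
width: 0.0296
```

Request:
send_rows([
  {"dp":[0,0,-0.01],"rotation":[0,0,0]},
  {"dp":[0,0,-0.018],"rotation":[0,0,0]},
  {"dp":[0,0,-0.018],"rotation":[0,0,0]},
])

```text
clock: 11.78
position: [0.4264, 0.1983, 0.0734]
ee_rot: [0.0, 0.968, 0.251, 0.001]
contact_force: [-0.6, -0.9, 0.8]
width: 0.0292
```

Request:
send_rows([
  {"dp":[0,0,0],"rotation":[0,0,0]},
  {"dp":[0,0,0],"rotation":[0,0,0]},
  {"dp":[0,0,0],"rotation":[0,0,0]},
  {"dp":[0,0,0],"rotation":[0,0,0]},
  {"dp":[0,0,0],"rotation":[0,0,0]},
  {"dp":[0,0,0],"rotation":[0,0,0]},
  {"dp":[0,0,0],"rotation":[0,0,0]},
], fingers=-1)

```text
clock: 12.37
position: [0.4256, 0.1982, 0.0726]
ee_rot: [0.0, 0.968, 0.251, -0.0]
contact_force: [0.3, -0.1, -0.2]
width: 0.0851
```

Request:
send_rows([
  {"dp":[0,0,0.2],"rotation":[0,0,0]},
  {"dp":[0,0,0.45],"rotation":[0,0,0]},
  {"dp":[0,0,0.65],"rotation":[0,0,0]},
  {"dp":[0.23,-0.096,0.65],"rotation":[0,0,0.1]},
  {"dp":[0.46,-0.19,0.65],"rotation":[0,0,0.175]},
  {"dp":[0.693,-0.2875,0.65],"rotation":[0,0,0.175]},
  {"dp":[0.693,-0.2875,0.65],"rotation":[0,0,0.175]},
  {"dp":[0.693,-0.2875,0.65],"rotation":[0,0,0.175]},
])

```text
clock: 13.03
position: [0.51, 0.163, 0.1503]
ee_rot: [0.0, 0.956, 0.292, -0.0]
contact_force: [-0.6, -0.2, 0.8]
width: 0.0851
```

```bash
python3 - <<'E'
from h import *
s=monitor.get_state();print(s['position'],s['contact_force'],s['width'])
for n in('top','side'):
    p=snap(n,n+'5')
W=cloud(p);m=region(p,W,.4258,.1985,.03,.07,.1);print(np.nanmax(W[m],0),W[m].mean(0))
a=cv2.imread('pics/top5.png'); b=cv2.imread('pics/side5.png')
cv2.imwrite('pics/c8.png',np.hstack([cv2.resize(a[200:320,180:300],(400,400),interpolation=cv2.INTER_CUBIC),cv2.resize(b[250:370,220:340],(400,400),interpolation=cv2.INTER_CUBIC)]))
E
```

```text
[0.51000661 0.16303331 0.15032077] [-0.60552152 -0.21953246  0.83358671] 0.08508467989407868
[0.44387177 0.21683871 0.09045914] [0.42515448 0.20042052 0.082191  ]
```

View pics/c8.png

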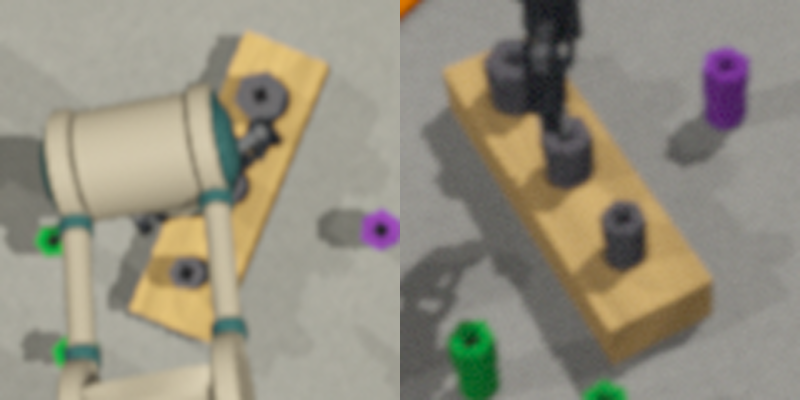

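Request:
send_rows([
  {"dp":[0,0,-0.22],"rotation":[0,0,0]},
  {"dp":[0,0,-0.44],"rotation":[0,0,0]},
  {"dp":[0,0,-0.6],"rotation":[0,0,0]},
  {"dp":[0,0,-0.65],"rotation":[0,0,0]},
  {"dp":[0,0,-0.65],"rotation":[0,0,0]},
  {"dp":[0,0,-0.65],"rotation":[0,0,0]},
])

```text
clock: 13.63
position: [0.5086, 0.1641, 0.073]
ee_rot: [0.0, 0.956, 0.294, 0.0]
contact_force: [0.2, -1.4, 0.9]
width: 0.0852
```

Request:
send_rows([
  {"dp":[0,0,0],"rotation":[0,0,0]},
  {"dp":[0,0,0],"rotation":[0,0,0]},
  {"dp":[0,0,0],"rotation":[0,0,0]},
  {"dp":[0,0,0],"rotation":[0,0,0]},
  {"dp":[0,0,0],"rotation":[0,0,0]},
  {"dp":[0,0,0],"rotation":[0,0,0]},
  {"dp":[0,0,0],"rotation":[0,0,0]},
], fingers=1, grip_force=60)

```text
clock: 14.22
position: [0.5092, 0.1638, 0.0735]
ee_rot: [0.0, 0.956, 0.293, 0.001]
contact_force: [-1.4, -0.3, 6.1]
width: 0.0354
```

Request:
send_rows([
  {"dp":[0,0,0.15],"rotation":[0,0,0]},
  {"dp":[0,0,0.4],"rotation":[0,0,0]},
  {"dp":[0,0,0.7],"rotation":[0,0,0]},
  {"dp":[0,0,1.0],"rotation":[0,0,0]},
])

```text
clock: 14.55
position: [0.5077, 0.1634, 0.1927]
ee_rot: [-0.0, 0.956, 0.293, -0.002]
contact_force: [1.1, 0.5, -2.4]
width: 0.0355
```

Request:
send_rows([
  {"dp":[0.028,-0.29,0],"rotation":[0,0,0]},
  {"dp":[0.055,-0.58,0],"rotation":[0,0,0]},
  {"dp":[0.083,-0.87,0],"rotation":[0,0,0]},
])

```text
clock: 14.8
position: [0.5185, 0.0586, 0.1931]
ee_rot: [0.0, 0.956, 0.294, 0.0]
contact_force: [-0.0, -0.2, -2.4]
width: 0.0357
```

Request:
send_rows([
  {"dp":[0.028,-0.29,0],"rotation":[0,0,0]},
  {"dp":[0.055,-0.58,0],"rotation":[0,0,0]},
  {"dp":[0.083,-0.87,0],"rotation":[0,0,0]},
])

```text
clock: 15.05
position: [0.528, -0.0466, 0.192]
ee_rot: [-0.0, 0.956, 0.293, -0.001]
contact_force: [-0.0, -0.5, -2.6]
width: 0.035
```

Request:
send_rows([
  {"dp":[0.028,-0.29,0],"rotation":[0,0,0]},
  {"dp":[0.055,-0.58,0],"rotation":[0,0,0]},
  {"dp":[0.083,-0.87,0],"rotation":[0,0,0]},
])

```text
clock: 15.3
position: [0.538, -0.1511, 0.1919]
ee_rot: [-0.0, 0.956, 0.293, -0.001]
contact_force: [0.1, 0.8, -2.9]
width: 0.0352
```

Request:
send_rows([
  {"dp":[0.028,-0.29,0],"rotation":[0,0,0]},
  {"dp":[0.055,-0.58,0],"rotation":[0,0,0]},
  {"dp":[0.083,-0.87,0],"rotation":[0,0,0]},
  {"dp":[0.083,-0.87,0],"rotation":[0,0,0]},
  {"dp":[0.083,-0.87,0],"rotation":[0,0,0]},
  {"dp":[0.083,-0.87,0],"rotation":[0,0,0]},
])

```text
clock: 15.8
position: [0.5478, -0.2534, 0.1916]
ee_rot: [-0.001, 0.956, 0.293, -0.001]
contact_force: [0.4, 0.5, -3.1]
width: 0.0354
```

```bash
python3 - <<'E'
from h import *
s=monitor.get_state();print(s['position'],s['contact_force'],s['width'])
for n in ('side',):
    p=snap(n,n+'6')
b=cv2.imread('pics/side6.png')
cv2.imwrite('pics/c9.png',cv2.resize(b[140:240,300:400],(600,600),interpolation=cv2.INTER_CUBIC))
for z in (.12,.143,.16): print(proj(p,(.549,-.2537,z)))
E
```

```text
[ 0.54784871 -0.25338922  0.19155931] [ 0.38028102  0.54024429 -3.13242122] 0.03536382935715169
[[348.12839825 190.72066691]]
[[348.53313068 184.64073403]]
[[348.83834381 180.05579053]]
```

View pics/c9.png

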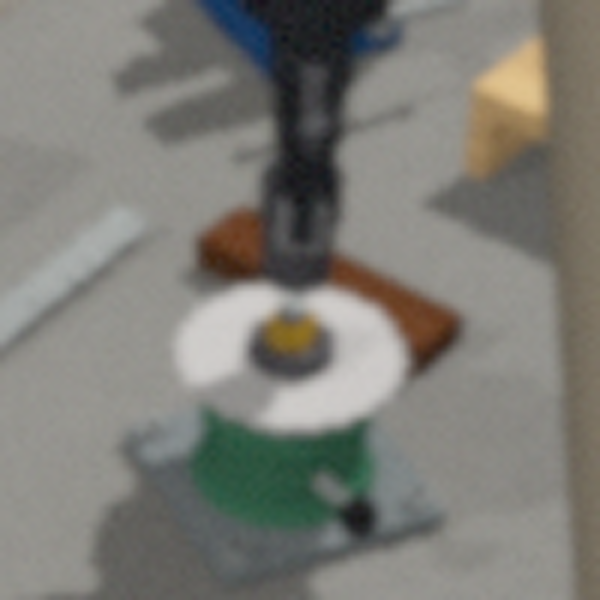

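Request:
send_rows([
  {"dp":[0.007,0.003,-0.08],"rotation":[0,0,0]},
  {"dp":[0.007,0.003,-0.18],"rotation":[0,0,0]},
  {"dp":[0.007,0.003,-0.21],"rotation":[0,0,0]},
  {"dp":[0.007,0.003,-0.24],"rotation":[0,0,0]},
  {"dp":[0.007,0.003,-0.26],"rotation":[0,0,0]},
  {"dp":[0.007,0.003,-0.28],"rotation":[0,0,0]},
  {"dp":[0.007,0.003,-0.28],"rotation":[0,0,0]},
])

```text
clock: 16.43
position: [0.5495, -0.2538, 0.1591]
ee_rot: [0.0, 0.956, 0.293, -0.0]
contact_force: [-0.2, -0.3, -3.2]
width: 0.0354
```

Request:
send_rows([
  {"dp":[0,0,-0.02],"rotation":[0,0,0]},
  {"dp":[0,0,-0.04],"rotation":[0,0,0]},
  {"dp":[0,0,-0.06],"rotation":[0,0,0]},
  {"dp":[0,0,-0.06],"rotation":[0,0,0]},
])

```text
clock: 16.77
position: [0.5494, -0.254, 0.1515]
ee_rot: [0.0, 0.956, 0.293, -0.0]
contact_force: [-0.3, -2.9, -2.8]
width: 0.0354
```

Request:
send_rows([
  {"dp":[0,0,-0.01],"rotation":[0,0,0]},
  {"dp":[0,0,-0.02],"rotation":[0,0,0]},
  {"dp":[0,0,-0.03],"rotation":[0,0,0]},
  {"dp":[0,0,-0.03],"rotation":[0,0,0]},
])

```text
clock: 17.1
position: [0.5495, -0.2541, 0.1506]
ee_rot: [0.001, 0.956, 0.293, 0.0]
contact_force: [-3.9, -1.6, 9.8]
width: 0.0353
```

Request:
send_rows([
  {"dp":[0,0,0],"rotation":[0,0,0]},
  {"dp":[0,0,0],"rotation":[0,0,0]},
  {"dp":[0,0,0],"rotation":[0,0,0]},
  {"dp":[0,0,0],"rotation":[0,0,0]},
])

```text
clock: 17.43
position: [0.5495, -0.2541, 0.1506]
ee_rot: [0.001, 0.956, 0.293, 0.0]
contact_force: [-3.5, -1.1, 9.6]
width: 0.0354
```

```bash
python3 - <<'E'
from h import *
a=snap('top','top7');b=snap('side','side7')
s=monitor.get_state();print(s['clock'],s['position'],s['contact_force'],s['width'])
a=a['color'][:,:,::-1];b=b['color'][:,:,::-1]
cv2.imwrite('pics/c10.png',np.hstack([cv2.resize(a[200:320,180:300],(400,400),interpolation=cv2.INTER_CUBIC),cv2.resize(b[140:240,300:400],(400,400),interpolation=cv2.INTER_CUBIC)]))
E
```

```text
17.5333 [ 0.54946734 -0.25405768  0.15056802] [-4.51806754 -1.12638338  9.49464836] 0.0345218807805206
```

View pics/c10.png

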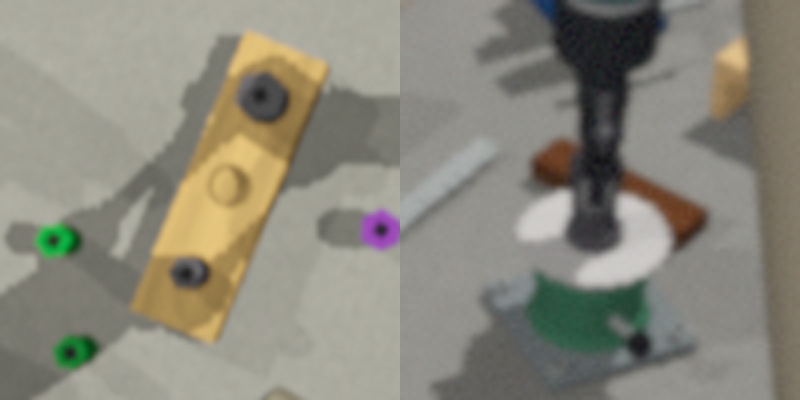

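View pics/side7.png

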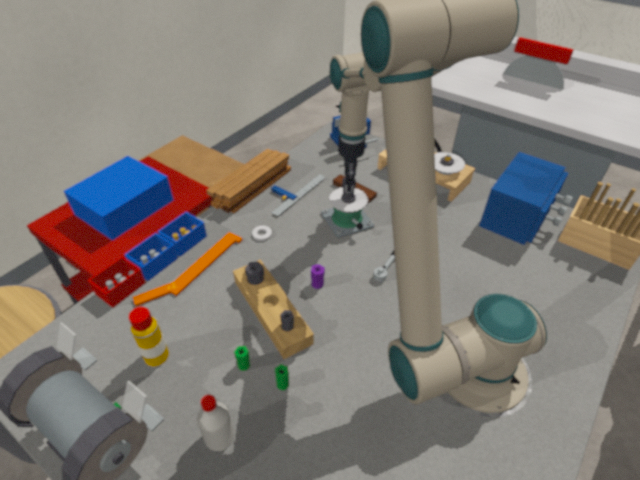

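```bash
python3 -c "
from rig import manip; print(manip.sign_off())"
```

```text
the job is handed in; nothing more can be done
None
```

The mid socket (for 24 mm nuts) is the one that fits. It is pushed fully home on the nut, still gripped and pressed down with about 10 N. I handed the job in at about 17.5 s.

- **Small socket:** I tried it twice. The first try was about 2 mm off in y because a speed-limited move fell short. After recentring, it stopped about 12–13 mm above home and would not drop when turned about ±11° under an 18 N press. I returned it to its pocket, mouth down.
- **Mid socket:** it slid over the nut without catching. The tool stopped at z = 0.1506 m, against about 0.1505 m expected when home, and the pads measured 35 mm across its 36 mm flats. In the top image, the job's nut was larger than the spare's (fitted about 26.5 against 21.9 mm, both read slightly too big), which also points to 24 mm.
- **Last pictures:** the nut is covered down to the flange, and the small and large sockets stand in their pockets. The green and purple look-alikes and the other things show no sign of having been moved.
- **Disagreement:** the camera estimates of the nut's centre differed by 1–2 mm. A side force of about 4 N remains on the seated socket.

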